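# Free and retract the index plunger of a soldering jig

## Task

The index pin of the rotary soldering jig is sticky: first give it a squirt of cleaner by pressing the blue cap of the spray can right down and letting it spring back up. Then take the red plunger knob with the fingers, pull it straight up as far as it goes so that the pin is clear of its hole in the disc, and keep holding it there: finish while still holding it up. Leave the solder spool, the little green board and the blue tray where they are.

Things in the scene. Friction and masses are not known exactly. Their poses are not given: they have to be found in the camera images.
- jig: rotary soldering jig, fixed to the bench: aluminium base 160 x 120 x 12 mm, steel index disc (100 mm across, top 42 mm above the bench; it does not turn here), blue post and arm (46 mm wide, top 87 mm up) carrying the plunger upright over the disc edge. Origin: centre of the base underside, z up. Plunger axis at x = -8 mm, y = 0. Nothing but the plunger is higher than 98 mm.
- plunger (a joint): index plunger, slides straight up: 0 m = pin seated in its hole (start), 0.020 m = fully pulled, at its stop. A spring pulls it back: about 5 N at the start of the pull, 9 N at the stop; let go, it snaps back. The pin sits 12 mm deep in the disc, so it clears the hole at 0.012 m; at the stop its tip stands 8 mm above the disc.
- knob_top (a point): centre of the top face of the red plunger knob, which moves with the plunger. The knob is a round upright cylinder 26 mm across and 22 mm tall (it spans 0 to 22 mm below this point); below it a neck 13 mm across and 14 mm long goes down to a fixed steel sleeve 20 mm across. Seated, this point is 134 mm above the bench, the knob's underside 112 mm, the sleeve's top 98 mm.
- pin_tip (a point): lower end of the steel index pin, 8 mm across; moves with the plunger, 104 mm below knob_top
- seat_hole (a point): mouth of the pin's seat hole, on the disc's top face, 42 mm above the bench, on the plunger's axis
- can: white spray can of cleaner with a yellow band, 52 mm across, fixed upright in a black cradle on a 90 x 90 x 12 mm base beside the jig. Origin: centre of the base's underside, on the bench; z up; the nozzle points along its -y, to the plunger. The can itself ends 150 mm above the bench.
- cap (a joint): sprung blue cap of the can, slides straight down: 0 m = up, 0.005 m = fully down. About 3 N starts it moving and 7 N takes it fully down; it springs back when let go.
- cap_top (a point): centre of the cap's flat round top, 28 mm across, 173 mm above the bench when up; moves with the cap; a nozzle stub sticks out sideways 9 mm below the top
- spool: loose green solder spool standing upright, 54 mm across, 46 mm tall, beside or behind the jig; origin at the centre of its underside; leave it alone
- board: loose green circuit board 40 x 30 x 4 mm lying flat with an upright round metal connector on it, 30 mm tall in all, beside or behind the jig; origin at the centre of its underside; leave it alone
- tray: loose blue tray 200 x 150 x 35 mm full of small connectors, off to the robot's left; origin at the centre of its underside; leave it alone

How it is judged:
By the outcome, as a careful person would: the job done as asked, in the order asked, and still so for the second after the job is handed in, while the arm keeps its last pose, push and grip.
It also fails if it takes over 40 s, if anything falls off the work surface, if the arm or the gripper's body presses on something with over 40 N, if the wrist force passes 120 N, or if a joint passes its speed limit or range.

## Robot

A 6-joint arm with a two-finger parallel gripper is mounted at the origin on the work surface. World frame = base frame: x ahead of the robot, y to its left, z up, the work surface at z = 0. Lengths are in mm, angles in rad, forces in N, time in s.
With the tool pointing down it reaches from about 350 to 850 mm from the base axis. Payload 8.1 kg.
Tool frame: the origin (TCP) lies at the very end of the fingers, on their centre line; the grasp point (between the pads) lies 19 mm behind it (ctrl.grip_point_offset is the distance from the TCP to the grasp point, in mm); z points along the fingers, y is the line along which they close (so a half turn about z gives the same grasp; the last joint's range is limited). The gripper opens to 93 mm and grips with 3 to 60 N. Pads are 15 mm wide; open, the fingers measure 128 mm over their backs; the gripper's body (75 mm by 188 mm) begins 65 mm behind the grasp point.
Start: joints at [-1.325, 0.13, 1.488, -0, 1.523, -0.085], TCP at [194.9, -567.467, 218.635] pointing down, gripper open.
Joint ranges: [-2.96, 2.96], [-0.89, 2.26], [0.02, 2.5], [-1.34, 4.48], [0, 2.73], [-2.66, 2.66]. Speed limits (rad/s): [2.39, 2.39, 2.79, 3.14, 3.14, 3.14].

## Interface

Orientations are given as a unit quaternion [x, y, z, w].
In Python, from bench import ctrl, cams gives the robot as it stands (ctrl), with the cameras (cams). Calls block until the motion is done:
- ctrl.reach(position, orientation): joint-space move of the TCP to a pose.
- ctrl.move_l(position, velocity=150, rot=None, stop_force=None): straight line of the TCP; rot=None keeps the orientation; velocity is the mean speed in mm/s. With stop_force (N) it stops when the force on the tool has changed by that much, and returns True; else False.
- ctrl.movej(angles): joint-space move.
- ctrl.gripper_open() and ctrl.clamp(): open the fingers fully, or close them until they stop; the grip force is fixed at half the most.
- ctrl.wait(seconds).
- ctrl.inverse_kinematics(position, orientation): joint angles nearest the present ones, or None.
- ctrl.observe(): the state.
- cams.grab_frame(name): name is "side" or "top" or "wrist"; returns the picture (480x640x3 uint8, red, green, blue); there is no depth.
- cams.calibration(name): a dict with "fov_y" (degrees; the focal length in pixels is half the picture's height over the tangent of half this angle, whatever the lens; pixels are square), "cx", "cy" (the principal point, pixels), "xyz" and "rotation" of the camera in the world; the wrist camera has in their place "mount" (4x4, takes a point from camera to tool coordinates, whose origin is the TCP and whose axes are the flange's). Camera axes: x right, y up, looking along -z (the intrinsics and any distortion apply to the point x, -y, -z); pixel columns grow to the right and rows downward; lengths in mm; the calibration is good to about 2 mm. A picture is of the moment at which its call begins: read the wrist's pose just before it. calibration takes no time and is no camera call.
A pose or a line that the arm cannot do raises ctrl.MotionError and nothing moves.
- ctrl.finish_job(): hands the job in; it is judged then, once.
The state is a dict: "t": time; "joint_pos": joint angles; "joint_vel": joint speeds; "joint_efforts": joint torques, N m; "position": TCP position; "orientation": TCP orientation; "contact_force": force on the tool from outside, world axes, zero at the start; "moment": the same for the moment, N m; "opening": finger opening in mm; "grasp_force": force on a finger pad.
Only numpy, scipy, OpenCV 4.12 (cv2) and the standard library are available. Lean on these libraries where they do the work, as an engineer would, in place of code of your own. Each camera call takes 0.05 s, during which the arm holds its last target. There are 200 camera calls.

## Working session

There is one attempt and no reset: what is moved stays moved. The work goes in short steps, each a Python script; the robot and the scene stay as the last script left them, time stands still between calls to the robot, and variables do not carry over. Pictures are saved under pics/ and viewed, at most 10 in all, crops included, and the job is handed in when it is done.

```bash
mkdir -p pics; ls
python3 - <<'E'
from bench import ctrl, cams
import cv2
for n in("side","top"):
    cv2.imwrite(f"pics/{n}0.png",cams.grab_frame(n)[:,:,::-1]); print(n,cams.calibration(n))
print(cams.calibration("wrist")); print(ctrl.observe())
E
```

```text
bench.py
pics
side {'fov_y': 53.14187632003239, 'cx': 319.5556006104079, 'cy': 241.78189216202753, 'xyz': array([315.17533031, 698.7859978 , 846.68639504]), 'rotation': array([-0.07069372,  0.37183417,  0.91228695, -0.15644257])}
top {'fov_y': 50.94438661242713, 'cx': 318.72536427908636, 'cy': 246.8997286625339, 'xyz': array([ 484.97461371,   40.50277204, 1156.71195258]), 'rotation': array([ 0.0269083 , -0.02845695, -0.7021149 ,  0.7109858 ])}
{'fov_y': 60.98964638733594, 'cx': 321.64960342629877, 'cy': 244.1570348549937, 'mount': array([[-2.09141539e-04,  9.71490365e-01,  2.37078946e-01,
         6.56529555e+01],
       [ 9.99999867e-01,  3.15164669e-04, -4.09306392e-04,
        -1.02176098e+00],
       [-4.72356124e-04,  2.37078829e-01, -9.71490301e-01,
        -1.66195894e+02],
       [ 0.00000000e+00,  0.00000000e+00,  0.00000000e+00,
         1.00000000e+00]])}
{'t': 0.1, 'joint_pos': array([-1.32538385e+00,  1.31045911e-01,  1.48916266e+00, -1.53157869e-05,
        1.52298023e+00, -8.54168939e-02]), 'joint_vel': array([ 1.90089855e-04, -6.45301572e-04, -2.00742978e-03,  1.23548519e-03,
       -7.90799084e-04,  9.40119921e-05]), 'joint_efforts': array([ 6.07994389e-04, -5.61344433e+01, -4.93094265e+01,  7.70585239e-02,
        2.92923313e-02, -8.30971908e-05]), 'position': array([ 194.78068899, -566.97518649,  217.7203047 ]), 'orientation': array([ 9.86349782e-01,  1.64661686e-01, -7.14004620e-05, -7.94910357e-04]), 'contact_force': array([ 0.08128668, -0.22469206, -0.73284409]), 'moment': array([-0.06159328, -0.0176967 , -0.03023821]), 'grasp_force': 0.0, 'opening': 92.85075011032703}
```

View pics/side0.png

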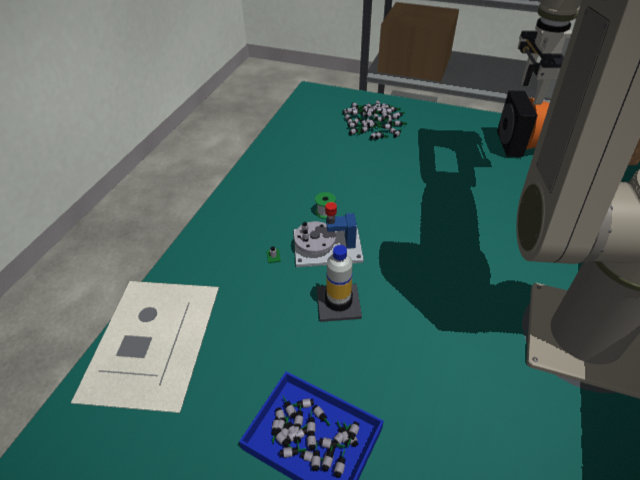

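View pics/top0.png

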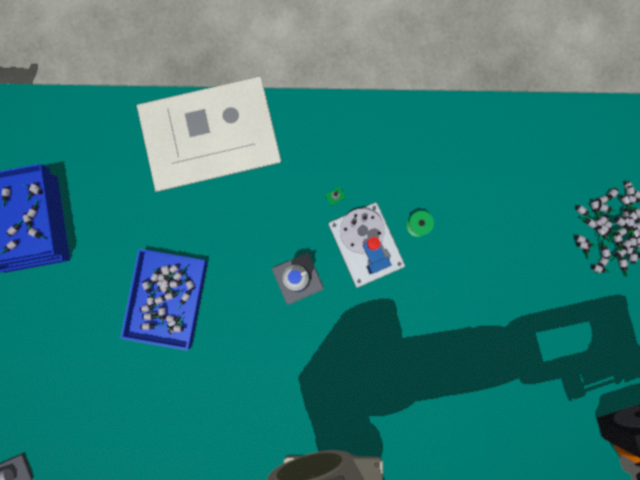

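The side view shows the can's cap at about (340,251), the knob at (331,210), and the spool at (325,203). In the top view the cap is at about (294,277) and the knob at (374,243). I'll enlarge both for exact pixels.

Run:
```python
import cv2,numpy as np
s=cv2.imread("pics/side0.png");t=cv2.imread("pics/top0.png")
a=cv2.resize(s[185:325,285:375],None,fx=4,fy=4,interpolation=cv2.INTER_CUBIC)
b=cv2.resize(t[180:310,265:440],None,fx=2.5,fy=2.5,interpolation=cv2.INTER_CUBIC)
c=np.zeros((560,360+b.shape[1],3),np.uint8);c[:,:360]=a;c[:b.shape[0],360:]=b
cv2.imwrite("pics/crop1.png",c);print(c.shape)
```

```text
(560, 798, 3)
```

View pics/crop1.png

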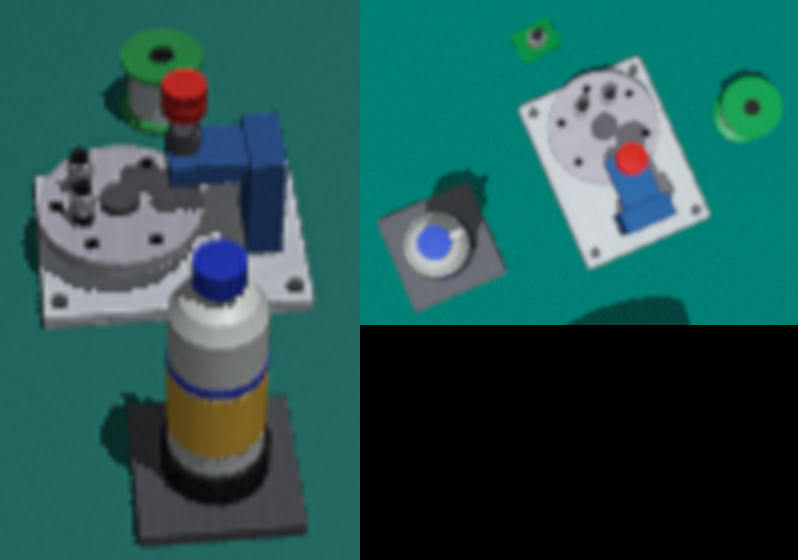

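```bash
cat > h.py <<'E'
import numpy as np
from scipy.spatial.transform import Rotation as R
from bench import ctrl, cams
def ray(c,uv,pose=None):
    f=240/np.tan(np.radians(c["fov_y"]/2)); d=np.array([(uv[0]-c["cx"])/f,-(uv[1]-c["cy"])/f,-1])
    if "mount" in c:
        M=c["mount"]; Q=R.from_quat(pose[1]); return pose[0]+Q.apply(M[:3,3]),Q.apply(M[:3,:3]@d)
    return c["xyz"],R.from_quat(c["rotation"]).apply(d)
def tri(rays):
    A=np.zeros((3,3));b=np.zeros(3)
    for o,d in rays:
        d=d/np.linalg.norm(d);P=np.eye(3)-np.outer(d,d);A+=P;b+=P@o
    p=np.linalg.solve(A,b)
    return p,[round(float(np.linalg.norm(np.cross(p-o,d/np.linalg.norm(d)))),1) for o,d in rays]
def atz(r,z): o,d=r; return o+d*(z-o[2])/d[2]
E
python3 - <<'E'
from h import *
np.set_printoptions(precision=1,suppress=True)
S=cams.calibration("side");T=cams.calibration("top")
sp=lambda u,v:((u-1.5)/4+285,(v-1.5)/4+185)
tp=lambda u,v:((u-360-.75)/2.5+265,(v-.75)/2.5+180)
print("knob",tri([ray(S,sp(185,84)),ray(T,tp(632,157))]))
print("cap",tri([ray(S,sp(219,255)),ray(T,tp(434,243))]))
for n,L in(("jig",[(640,57),(519,105),(589,269),(710,214)]),("can",[(380,217),(468,184),(507,270),(417,311)])):
    P=np.array([atz(ray(T,tp(*q)),12) for q in L]);print(n,P,P.mean(0),[np.linalg.norm(P[i]-P[i-1]) for i in range(4)],np.degrees(np.arctan2(*(P[1]-P[2])[1::-1])) )
print("board",atz(ray(T,tp(535,42)),4),"spool",atz(ray(T,tp(752,107)),46))
E
```

```text
knob (array([575.3, -72.9, 133.3]), [0.4, 0.4])
cap (array([503.3,  85.7, 175.6]), [0.4, 0.4])
jig [[ 678.7  -93.3   12. ]
 [ 632.9   17.4   12. ]
 [ 484.1  -47.7   12. ]
 [ 535.3 -157.4   12. ]] [582.8 -70.3  12. ] [np.float64(157.11144990998307), np.float64(119.73275568683967), np.float64(162.43304217476813), np.float64(121.10001715324371)] 23.61494497776339
can [[528.8 142.5  12. ]
 [559.9  63.   12. ]
 [482.3  26.6  12. ]
 [444.3 107.5  12. ]] [503.8  84.9  12. ] [np.float64(91.48670069503667), np.float64(85.37529543879674), np.float64(85.74143441726866), np.float64(89.32814262738765)] 25.142883253911986
board [692.9   3.    4. ] spool [ 629.4 -189.    46. ]
```

Both points agree with the text: knob height 133 against 134, cap 175.6 against 173, with 0.4 mm ray residuals. The jig centre also predicts the plunger axis to within 1 mm. Next I'll press the cap.

```bash
cat >> h.py <<'E'
def down(yaw): return (R.from_euler("z",yaw,degrees=True)*R.from_quat([1,0,0,0])).as_quat()
Q=down(114)
def st(m=""):
    o=ctrl.observe();print(m,round(o["t"],2),o["position"].round(1),"F",o["contact_force"].round(1),"open",round(o["opening"],1),"g",round(float(o["grasp_force"]),1),flush=True);return o
E
python3 - <<'E'
from h import *
import cv2
print(ctrl.inverse_kinematics([503.4,85.3,230],Q),ctrl.inverse_kinematics([575.4,-73.2,106],Q))
ctrl.reach([503.4,85.3,240],Q); ctrl.clamp(); st("above")
o=ctrl.observe(); np.save("w0.npy",np.r_[o["position"],o["orientation"]])
cv2.imwrite("pics/w0.png",cams.grab_frame("wrist")[:,:,::-1])
ctrl.move_l([503.4,85.3,184],100); st("pre")
E
```

```text
[ 6.74056052e-02 -1.17968185e-01  1.71696155e+00 -4.44089210e-16
  1.54259929e+00 -3.51473415e-01] [-2.14921356e-01  1.57250411e-01  1.66852328e+00 -4.44089210e-16
  1.31581896e+00 -6.33800377e-01]
above 4.11 [503.4  85.3 240. ] F [ 0.3 -0.4  0.3] open 0.6 g 0.0
pre 4.87 [503.6  85.3 184.4] F [-0.6  0.7  0.8] open 0.3 g 0.0
```

View pics/w0.png

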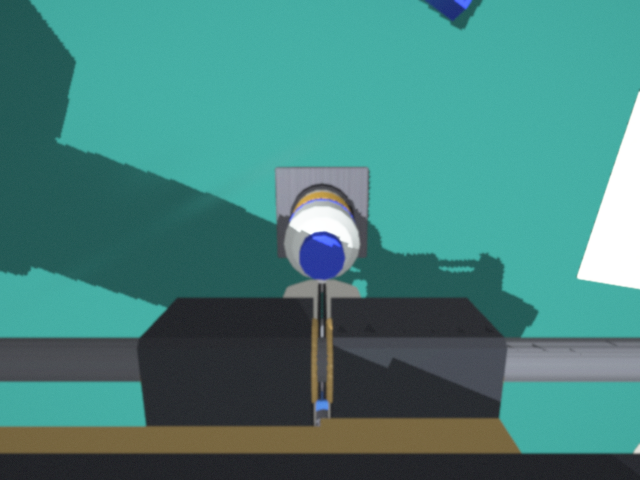

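The wrist view shows the cap straight below the closed fingertips, with its top-face centre at about (322,258). I'll check that ray, then press.

Run:
```python
from h import *
w=np.load("w0.npy");r=ray(cams.calibration("wrist"),(322,258),(w[:3],w[3:]))
p=atz(r,173);print(p.round(1))
assert np.hypot(p[0]-503.4,p[1]-85.3)<6
hit=ctrl.move_l([503.4,85.3,160],20,stop_force=14);st(f"hit {hit}")
ctrl.wait(.3);st("held")
ctrl.move_l([503.4,85.3,178],40);st("up");
```

```text
[503.7  86.3 173. ]
hit True 5.69 [503.5  85.3 168.5] F [-2.5  0.5  7.8] open 0.7 g 3.5
held 5.99 [503.5  85.3 168.4] F [-1.8 -0.1  6.8] open 0.6 g 3.5
up 6.4 [503.3  85.3 177.8] F [ 0.2  0.4 -0.2] open 0.5 g 0.0
```

The held force of 7 N is only borderline for fully down, so I'll press again more firmly to be sure.

Run:
```python
from h import *
ctrl.move_l([503.4,85.3,171],40);st("171")
hit=ctrl.move_l([503.4,85.3,166.5],15,stop_force=25);st(f"hit {hit}")
ctrl.wait(.3);st("held")
ctrl.move_l([503.4,85.3,180],40);st("up")
ctrl.wait(.2)
ctrl.move_l([503.4,85.3,240],150);ctrl.gripper_open()
ctrl.reach([575.4,-73.2,215],Q);o=st("knob")
import cv2
np.save("w1.npy",np.r_[o["position"],o["orientation"]])
cv2.imwrite("pics/w1.png",cams.grab_frame("wrist")[:,:,::-1])
```

```text
171 6.72 [503.7  85.3 171.1] F [ 0.5 -0.   4.5] open 0.4 g 2.4
hit False 7.17 [503.8  85.3 168.2] F [-4.  -0.1 14.3] open 0.4 g 6.9
held 7.47 [503.8  85.3 168.2] F [-4.2 -1.1 14.1] open 0.6 g 6.9
up 7.97 [503.   85.3 179.5] F [ 0.2 -0.4  0.5] open 0.7 g 0.0
knob 10.93 [575.2 -72.9 214.9] F [-0.3  0.6  0.3] open 93.0 g 0.0
```

View pics/w1.png

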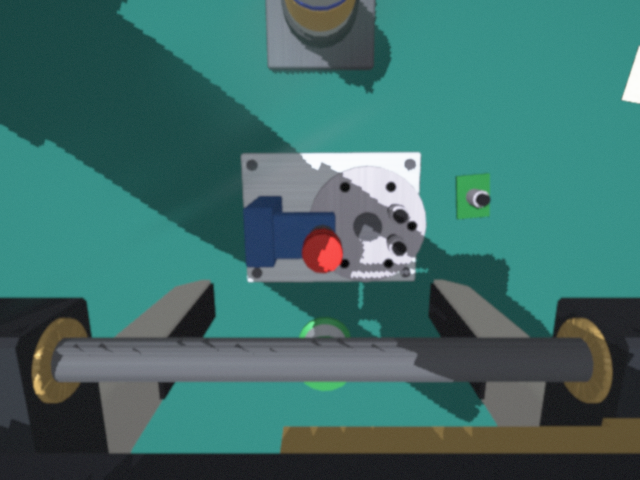

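The wrist view shows the red knob centred between the open fingers, with its top face at about (323,254). The spool and board are clear of the fingers. I'll check the ray, then descend and grip.

Run:
```python
from h import *
w=np.load("w1.npy");r=ray(cams.calibration("wrist"),(323,254),(w[:3],w[3:]))
p=atz(r,134);print(p.round(1))
assert np.hypot(p[0]-575.4,p[1]+73.2)<4
ctrl.move_l([575.3,-73.2,105],100,stop_force=10);st("down")
ctrl.clamp();o=st("clamped");z=o["position"][2]
x,y=575.3,-73.2
hit=ctrl.move_l([x,y,105+25],20,stop_force=14);st(f"hit {hit}")
ctrl.wait(.5);o=st("held")
import cv2
np.save("w2.npy",np.r_[o["position"],o["orientation"]])
a=cams.grab_frame("side")[:,:,::-1][185:285,275:385]
b=cams.grab_frame("wrist")[:,:,::-1]
cv2.imwrite("pics/held.png",np.hstack([cv2.resize(a,None,fx=3.6,fy=3.6,interpolation=2),cv2.resize(b[:,120:520],(360,360))]))
```

```text
[576.6 -72.8 134. ]
down 12.22 [576.  -73.3 106. ] F [-0.4 -0.1  1.1] open 93.0 g 0.0
clamped 13.28 [575.5 -73.1 105. ] F [ 2.3  0.1 -1.1] open 25.8 g 30.0
hit True 14.27 [575.4 -73.  124. ] F [ 7.4 -1.9 -8.4] open 25.2 g 30.0
held 14.77 [575.4 -73.1 123.4] F [ 6.9 -0.4 -9.5] open 25.6 g 30.0
```

View pics/held.png

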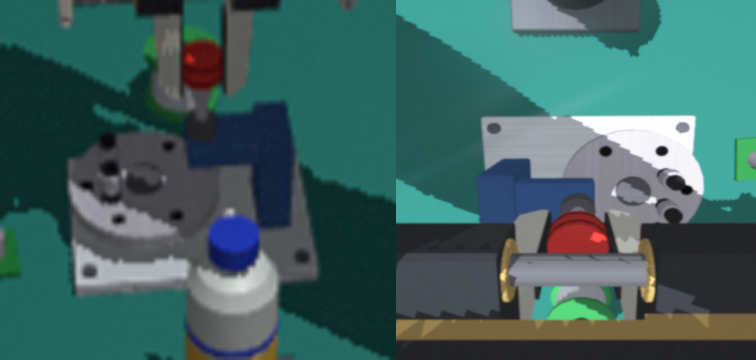

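The knob is held with its neck exposed, raised about 18 mm. I'll ease up to the stop.

Run:
```python
from h import *
z=124.0
while z<130:
    z+=.7
    ctrl.move_l([575.4,-73.1,z],10);ctrl.wait(.15);o=st(f"{z:.1f}")
    if o["contact_force"][2]<-14: break
ctrl.wait(.8);st("held")
```

```text
124.7 15.27 [575.4 -73.1 123.7] F [ 6.9 -0.2 -9.2] open 25.3 g 30.0
125.4 15.67 [575.5 -73.  124.4] F [ 6.3  0.6 -9.3] open 25.1 g 30.0
126.1 16.07 [575.4 -73.1 125. ] F [ 7.9 -0.1 -9.7] open 25.2 g 30.0
126.8 16.47 [575.4 -73.1 125.1] F [  9.7  -1.2 -13.7] open 25.6 g 30.0
127.5 16.87 [575.4 -73.  125.2] F [ 13.   -0.7 -17.6] open 25.1 g 30.0
held 17.67 [575.4 -73.  125.1] F [ 11.6  -2.2 -17.8] open 25.5 g 30.0
```

Run:
```python
from h import *
ctrl.move_l([575.4,-73.1,127.0],10);ctrl.wait(.5);st("final")
print(ctrl.finish_job())
```

```text
final 18.42 [575.4 -73.  125.1] F [ 10.8  -0.5 -14.5] open 25.4 g 30.0
the job is handed in; nothing more can be done
None
```

I pressed the cap fully down and let it spring back, then pulled the knob up 20 mm to its stop. I handed the job in at about 18 s with the gripper still holding it there; I pressed the cap twice because the first press, at 7 N, was only borderline for fully down.

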